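# Snap the parts-case lid shut all round

## Task

Press down round the rim of the parts case's lid, the case that stands in the open with a steel nut on its lid, section by section with the fingertips, until all six sections have clicked shut and lie flush. Some may be shut already. Grasp and lift nothing: the nut stays standing on the lid, and the other things lying about are left undisturbed.

Things in the scene. Friction and masses are not known exactly. Their poses are not given: they have to be found in the camera images.
- case: Black plastic small-parts case with a plain white lid, held to the bench by steel clips at its foot, so it does not move: 130 x 190 mm, 62 mm high. Origin at the centre of its underside; z up, x along its 130 mm side (away from the robot, give or take a yaw of up to 0.6 rad), y along its 190 mm side (to the left).
- lid_centre (a point): Centre, on top, of the lid's flat panel (70 x 130 mm, 62 mm above the case's underside). Six hinged rim sections surround it: two on each long side (30 mm wide, 92 long), one on each short end (30 wide, 66 long). An open section slopes up and outwards, its outer edge 9 mm above the panel; a shut one is level and flush with it.
- near_right (a joint): Rim section on the long near side, right half (seen from the robot): swing in rad, 0 open (sloping up 17 degrees), 0.30 shut and flush. Springs back open before half-way (0.15), clicks shut by itself beyond it and stays; about 7 to 10 N straight down at its pressing point takes it over. Starts open.
- near_right_press (a point): Pressing point of that section: middle of its length, on its top face, 20 mm out from its hinge line (moves with it: 6 mm down from open to shut). When shut it lies at about (-53, -48, 62) mm in the case's frame.
- near_left (a joint): Rim section on the long near side, left half (seen from the robot): swing in rad, 0 open (sloping up 17 degrees), 0.30 shut and flush. Springs back open before half-way (0.15), clicks shut by itself beyond it and stays; about 7 to 10 N straight down at its pressing point takes it over. May be shut already at the start.
- near_left_press (a point): Pressing point of that section: middle of its length, on its top face, 20 mm out from its hinge line (moves with it: 6 mm down from open to shut). When shut it lies at about (-53, 48, 62) mm in the case's frame.
- far_right (a joint): Rim section on the long far side, right half (seen from the robot): swing in rad, 0 open (sloping up 17 degrees), 0.30 shut and flush. Springs back open before half-way (0.15), clicks shut by itself beyond it and stays; about 7 to 10 N straight down at its pressing point takes it over. May be shut already at the start.
- far_right_press (a point): Pressing point of that section: middle of its length, on its top face, 20 mm out from its hinge line (moves with it: 6 mm down from open to shut). When shut it lies at about (53, -48, 62) mm in the case's frame.
- far_left (a joint): Rim section on the long far side, left half (seen from the robot): swing in rad, 0 open (sloping up 17 degrees), 0.30 shut and flush. Springs back open before half-way (0.15), clicks shut by itself beyond it and stays; about 7 to 10 N straight down at its pressing point takes it over. Starts open.
- far_left_press (a point): Pressing point of that section: middle of its length, on its top face, 20 mm out from its hinge line (moves with it: 6 mm down from open to shut). When shut it lies at about (53, 48, 62) mm in the case's frame.
- end_right (a joint): Rim section on the right short end (seen from the robot): swing in rad, 0 open (sloping up 17 degrees), 0.30 shut and flush. Springs back open before half-way (0.15), clicks shut by itself beyond it and stays; about 7 to 10 N straight down at its pressing point takes it over. Starts open.
- end_right_press (a point): Pressing point of that section: middle of its length, on its top face, 20 mm out from its hinge line (moves with it: 6 mm down from open to shut). When shut it lies at about (0, -85, 62) mm in the case's frame.
- end_left (a joint): Rim section on the left short end (seen from the robot): swing in rad, 0 open (sloping up 17 degrees), 0.30 shut and flush. Springs back open before half-way (0.15), clicks shut by itself beyond it and stays; about 7 to 10 N straight down at its pressing point takes it over. May be shut already at the start.
- end_left_press (a point): Pressing point of that section: middle of its length, on its top face, 20 mm out from its hinge line (moves with it: 6 mm down from open to shut). When shut it lies at about (0, 85, 62) mm in the case's frame.
- nut: Steel union nut standing as a sample on the middle of the lid panel: 30 mm across, 24 mm high, origin at the centre of its underside. To be left standing there.
- socket: Steel socket, 28 mm across, 38 mm high, standing on the bench left of the case; origin at its underside. Leave alone.
- nozzle: Brass nozzle standing on the bench right of the case, 24 mm across, 58 mm high; origin at its underside. Leave alone.
- hexkey: T-handled hex key lying beyond the case, 120 mm long, 16 mm thick; origin at the middle of its handle. Leave alone.
- driver: Screwdriver lying far to the left. Leave alone.
- can: Spray can standing far to the left, 60 mm across, 150 mm high. Leave alone.
- mug: White mug standing far to the right, 80 mm across, 90 mm high. Leave alone.

How it is judged (in metres and radians):
At the end, for the whole second after the job is handed in: All six rim sections clicked shut (each joint above 0.26 of 0.30 rad); the nut upright and at rest on the lid panel; the other six things within 30 mm of where they stood (value of joint each of near_right, near_left, far_right, far_left, end_right, end_left above 0.26 rad and linear speed of nut below 0.02 m/s and horizontal distance between nut and lid_centre below 0.06 m and angle between nut's own z axis and vertical below 0.1 rad and distance of each of socket, nozzle, hexkey, driver, can, mug from where it was at the start of the episode below 0.03 m); the robot touches nothing.
It fails at once if the nut is lifted off the lid, tipped or knocked off it (z of nut in the frame of lid_centre above 0.012 m or z of nut in the frame of lid_centre below -0.012 m or angle between nut's own z axis and vertical above 0.4 rad).
It fails at once if one of the other things is moved more than 30 mm or lifted (distance of any of socket, nozzle, hexkey, driver, can, mug from where it was at the start of the episode above 0.03 m).
It also fails if it takes over 54 s, if anything falls off the work surface, if the arm or the gripper's body presses on something with over 40 N, if the wrist force passes 120 N, or if a joint passes its speed limit or range.

## Robot

A 6-joint arm with a two-finger parallel gripper is mounted at the origin on the work surface. World frame = base frame: x ahead of the robot, y to its left, z up, the work surface at z = 0. Lengths are in m, angles in degrees, forces in N, time in s.
With the tool pointing down it reaches from about 0.4 to 0.825 m from the base axis. Payload 7 kg.
Tool frame: the origin (TCP) lies between the finger pads; the fingertips stand 22 mm ahead of it and the grasp point (between the pads) lies 3 mm ahead of it; z points along the fingers, y is the line along which they close (so a half turn about z gives the same grasp; the last joint's range is limited). The gripper opens to 88 mm and grips with 3 to 60 N. Pads are 19 mm wide; open, the fingers measure 130 mm over their backs; the gripper's body (78 mm by 193 mm) begins 47 mm behind the grasp point.
Start: joints at [-54.712, 20.546, 0.682, 0, -70.136, -16.507], TCP at [0.217, -0.639, 0.249] pointing down, gripper open.
Joint ranges: [-176.03, 176.03], [-82.01, 121.73], [-58.28, 71.71], [-173.87, 95.51], [-174.79, -0.11], [-173.66, 173.66]. Speed limits (degrees/s): [136.94, 136.94, 172.46, 180, 180, 180].

## Interface

Orientations are given as [roll, pitch, yaw] about the fixed x, y, z axes, in that order (R = Rz(yaw) Ry(pitch) Rx(roll)).
In Python, from plant import ctrl gives the robot as it stands.
- The arm moves only by the tool apply_moves, never from a script. Its argument "targets" is a list of rows, each an object with "travel": the shift along the tool's x, y, z in mm, a list of three; "roll": the turn about the tool's z in degrees; "jaw": the finger opening in mm, from 0 to 87.6. In form: [{"travel": [tx, ty, tz], "roll": roll, "jaw": jaw}, ...]. A call has 1 to 10 rows; each row shifts and turns the commanded pose from where the row before left it, along the tool's axes as they then stand; what a row does not reach is not made up. A row lasts 1/10 s, in which the tool goes at most 50 mm and 8.59 degrees, less where a joint would pass 70% of its speed; a pose out of reach is approached as far as the arm can. A call with a gripper value outside its range is refused whole. The fingers move at their own pace and stop on an object; the grip force is fixed at half the most. Time passes only in rows, so rows that do not move let the fingers close. It gives the time, the measured TCP pose, the force, the opening and the grip force at its end, in the units of the state.
- ctrl.get_obs(): the state, without advancing time (a new reading comes with each control period).
- ctrl.snapshot(name): name is "side" or "top" or "wrist"; returns the picture (420x560x3 uint8, red, green, blue); there is no depth.
- ctrl.calibration(name): a dict with "K" (3x3 intrinsics, pixels), "extrinsics" (4x4, takes a point from camera to world coordinates); the wrist camera has in their place "hand_eye" (4x4, takes a point from camera to tool coordinates, whose origin is the TCP and whose axes are the flange's). Camera axes: x right, y down, z forward; pixel columns grow to the right and rows downward; lengths in m; the calibration is good to about 2 mm. A picture is of the moment at which its call begins: read the wrist's pose just before it. calibration takes no time and is no camera call.
- ctrl.close_job(): hands the job in; it is judged then, once.
The state is a dict: "clock": time; "joint_pos": joint angles; "qvel": joint speeds; "tau": joint torques, N m; "tool_pos": TCP position; "orientation": TCP orientation; "force": force on the tool from outside, world axes, zero at the start; "moment": the same for the moment, N m; "opening": finger opening in m; "gripper_force": force on a finger pad.
Only numpy, scipy, OpenCV 4.12 (cv2) and the standard library are available. Lean on these libraries where they do the work, as an engineer would, in place of code of your own. Each camera call takes 0.05 s, during which the arm holds its last target. There are 200 camera calls.

## Working session

There is one attempt and no reset: what is moved stays moved. The work goes in short steps, Python scripts to look and compute and a tool call to move; the robot and the scene stay as the last step left them, time stands still between calls to the robot, and variables do not carry over. Pictures are saved under pics/ and viewed, at most 10 in all, crops included, and the job is handed in when it is done.

Besides the shell and the picture viewer there is one more tool, called after "Request:" as name(argument=value, ...), one argument or row to a line, values as JSON. apply_moves: Moves the arm, as the interface text tells. Its arguments: {"type":"object","properties":{"targets":{"type":"array","items":{"type":"object","properties":{"travel":{"type":"array","items":{"type":"number"}},"roll":{"type":"number"},"jaw":{"type":"number"}}}}},"required":["targets"]}

```bash
mkdir -p pics; python3 - <<'E'
from plant import ctrl
import cv2
for n in ("top","side"):
    c=ctrl.calibration(n);print(n,c["K"],c["extrinsics"])
    cv2.imwrite(f"pics/{n}0.png",ctrl.snapshot(n)[...,::-1])
print(ctrl.get_obs()); print(ctrl.calibration("wrist"))
E
```

```text
top [[427.45444988   0.         293.08854337]
 [  0.         427.45444988 204.59842775]
 [  0.           0.           1.        ]] [[ 0.02171068 -0.99811905  0.0573324   0.44300765]
 [-0.99975774 -0.02146719  0.00485942 -0.00538522]
 [-0.00361951 -0.05742401 -0.99834332  1.51544934]
 [ 0.          0.          0.          1.        ]]
side [[390.46789356   0.         284.29895787]
 [  0.         390.46789356 210.21091241]
 [  0.           0.           1.        ]] [[-0.92042003 -0.28933946  0.26288714  0.23833525]
 [-0.3904295   0.64630845 -0.65562962  0.69275281]
 [ 0.01979334 -0.70609352 -0.7078419   0.80519279]
 [ 0.          0.          0.          1.        ]]
{'clock': 0.1, 'joint_pos': array([-5.47109601e+01,  2.05880324e+01,  6.42783728e-01, -1.61181544e-02,
       -7.01362881e+01, -1.65081552e+01]), 'qvel': array([ 0.0809202 , -0.0450244 ,  0.1312626 ,  0.03072497,  0.0563094 ,
        0.04107205]), 'tau': array([-5.59265245e-04, -5.84160304e+01,  2.93756837e+01,  7.01569989e+00,
        1.01481011e-02, -5.17498586e-05]), 'tool_pos': array([ 0.21718826, -0.63871273,  0.2477421 ]), 'orientation': array([ 1.79917518e+02, -8.64218924e-03, -1.61224597e+02]), 'force': array([ 0.12763585, -0.27303727,  0.24204036]), 'moment': array([-0.02745975, -0.04310367,  0.06840508]), 'gripper_force': 0.0, 'opening': 0.08792460726069572}
{'K': array([[364.40480381,   0.        , 282.87013911],
       [  0.        , 364.40480381, 211.73197673],
       [  0.        ,   0.        ,   1.        ]]), 'hand_eye': array([[ 4.46765924e-04, -9.68281032e-01, -2.49863248e-01,
         6.61718887e-02],
       [ 9.99999763e-01,  3.01588503e-04,  6.19312331e-04,
         5.97213460e-05],
       [-5.24312501e-04, -2.49863465e-01,  9.68280937e-01,
        -1.35707196e-01],
       [ 0.00000000e+00,  0.00000000e+00,  0.00000000e+00,
         1.00000000e+00]])}
```

View pics/top0.png

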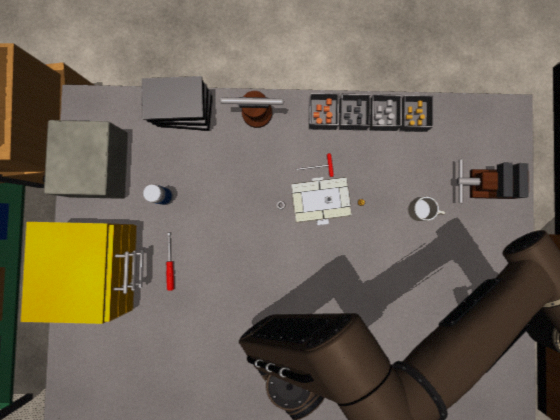

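View pics/side0.png

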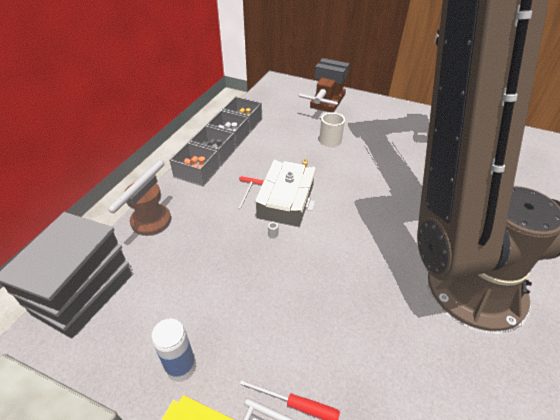

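The top view shows the case around (322,200), with a nozzle at (361,202), a socket at (280,205) and the hex key at (320,165). Next I'll zoom in and find the coarse position.

```bash
cat > h.py <<'E'
from plant import ctrl
import numpy as np, cv2
def ray(K,T,uv):
    d=T[:3,:3]@np.linalg.solve(K,[*uv,1.]); return T[:3,3],d
def at_z(K,T,uv,z):
    o,d=ray(K,T,uv); return o+d*(z-o[2])/d[2]
def cam(n):
    c=ctrl.calibration(n)
    return c["K"],c["extrinsics"]
E
python3 - <<'E'
from h import *
im=cv2.imread("pics/top0.png")[140:240,265:385]
cv2.imwrite("pics/topc.png",cv2.resize(im,None,fx=6,fy=6,interpolation=cv2.INTER_CUBIC))
K,T=cam("top")
for uv in [(322,200),(328,200),(361,202),(280,205),(424,208)]: print(uv,at_z(K,T,uv,.062))
E
```

```text
(322, 200) [ 0.54428359 -0.09645367  0.062     ]
(328, 200) [ 0.54472224 -0.11688599  0.062     ]
(361, 202) [ 0.54030859 -0.22931258  0.062     ]
(280, 205) [0.52414733 0.04623029 0.062     ]
(424, 208) [ 0.52446449 -0.4436336   0.062     ]
```

View pics/topc.png

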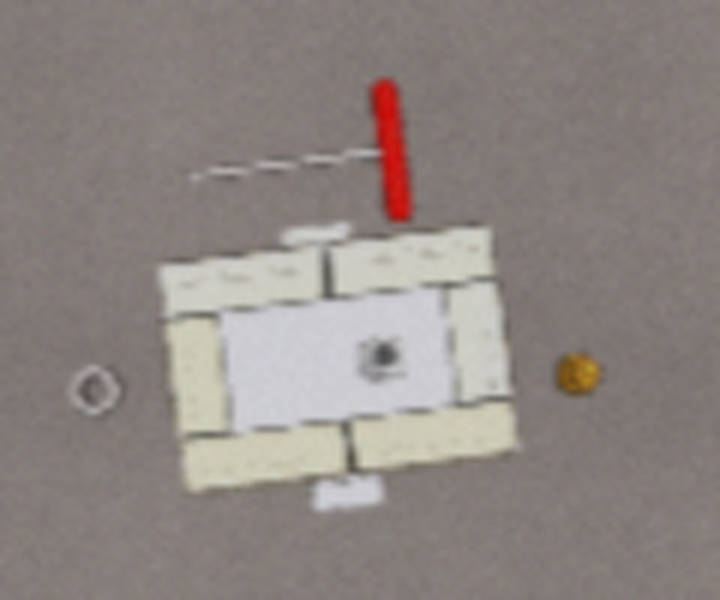

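Crop px: panel corners at about (222,313), (442,288), (455,405) and (232,432). The end_left, near_left and near_right sections look yellower, and end_right looks whiter. The case is yawed slightly positive. Now I'll work out the pose and the shift for a look from above.

```bash
cat >> h.py <<'E'
def fit(P,Q): # planar rigid: Q = R P + t -> yaw(deg), t, rms
    a=P-P.mean(0);b=Q-Q.mean(0)
    th=np.arctan2((a[:,0]*b[:,1]-a[:,1]*b[:,0]).sum(),(a*b).sum())
    R=np.array([[np.cos(th),-np.sin(th)],[np.sin(th),np.cos(th)]])
    t=Q.mean(0)-R@P.mean(0)
    return np.degrees(th),t,np.sqrt(((P@R.T+t-Q)**2).sum(1).mean())
PANEL=np.array([[35,65],[35,-65],[-35,-65],[-35,65]])/1000.
def shift(target,yaw): # world dx -> tool travel mm with tool yaw given
    o=ctrl.get_obs(); d=(np.array(target)-o["tool_pos"])*1000
    y=np.radians(yaw)
    return [d[0]*np.cos(y)+d[1]*np.sin(y), d[0]*np.sin(y)-d[1]*np.cos(y), -d[2]]
E
python3 - <<'E'
from h import *
K,T=cam("top")
px=np.array([(222,313),(442,288),(455,405),(232,432)])/6+[265-.4,140-.4]
Q=np.array([at_z(K,T,p,.062)[:2] for p in px])
yaw,t,r=fit(PANEL,Q);print(yaw,t,r)
o=ctrl.get_obs()
print(shift([t[0]-.05,t[1],.25],o["orientation"][2]), yaw-180-o["orientation"][2])
E
```

```text
7.636686140212004 [ 0.54589878 -0.09265278] 0.0022510896306602783
[np.float64(-439.6340963272363), np.float64(427.29718123937124), np.float64(-2.2579013385634896)] -11.138717305123151
```

Request:
apply_moves(
  targets=[
    {"travel":[-22,21,0],"roll":0,"jaw":0},
    {"travel":[-22,21,0],"roll":0,"jaw":0},
    {"travel":[-22,21,0],"roll":0,"jaw":0},
    {"travel":[-22,21,0],"roll":0,"jaw":0},
    {"travel":[-22,21,0],"roll":0,"jaw":0},
    {"travel":[-22,21,0],"roll":0,"jaw":0},
    {"travel":[-22,21,0],"roll":0,"jaw":0},
    {"travel":[-22,21,0],"roll":0,"jaw":0},
    {"travel":[-22,21,0],"roll":0,"jaw":0},
    {"travel":[-22,21,0],"roll":0,"jaw":0},
  ],
)

```text
clock: 1.1
tool_pos: [0.3582, -0.3681, 0.2483]
orientation: [180.0, -0.0, -161.2]
force: [-0.5, -0.2, -0.0]
opening: 0.0135
gripper_force: 0.0
```

Request:
apply_moves(
  targets=[
    {"travel":[-22,21,0],"roll":0,"jaw":0},
    {"travel":[-22,21,0],"roll":0,"jaw":0},
    {"travel":[-22,21,0],"roll":0,"jaw":0},
    {"travel":[-22,21,0],"roll":0,"jaw":0},
    {"travel":[-22,21,0],"roll":0,"jaw":0},
    {"travel":[-22,21,0],"roll":0,"jaw":0},
    {"travel":[-22,21,0],"roll":0,"jaw":0},
    {"travel":[-22,21,0],"roll":0,"jaw":0},
    {"travel":[-22,21,0],"roll":5.5,"jaw":0},
    {"travel":[-22,21,0],"roll":5.5,"jaw":0},
  ],
)

```text
clock: 2.1
tool_pos: [0.5012, -0.0999, 0.2485]
orientation: [180.0, -0.0, -172.4]
force: [-0.2, 0.3, 0.7]
opening: 0.0004
gripper_force: 0.0
```

Request:
apply_moves(
  targets=[
    {"travel":[0,0,0],"roll":0,"jaw":0},
    {"travel":[0,0,0],"roll":0,"jaw":0},
  ],
)

```text
clock: 2.3
tool_pos: [0.5011, -0.1006, 0.2481]
orientation: [180.0, -0.1, -172.1]
force: [-0.8, 0.7, 0.1]
opening: 0.0004
gripper_force: 0.0
```

```bash
python3 - <<'E'
from h import *
o=ctrl.get_obs();print(o)
np.savez("w1.npz",p=o["tool_pos"],r=o["orientation"])
im=ctrl.snapshot("wrist")[...,::-1]
cv2.imwrite("pics/w1.png",im)
cv2.imwrite("pics/w1b.png",cv2.resize(im,(800,600),interpolation=cv2.INTER_CUBIC))
E
```

```text
{'clock': 2.3, 'joint_pos': array([ 1.06783392e+01,  5.05949760e+00, -1.96628205e+01, -8.32206851e-03,
       -6.53383470e+01, -9.27737253e+01]), 'qvel': array([-1.34367593e+00, -5.72467922e-01, -5.06981582e-01, -1.98869253e-04,
       -5.92234104e-02,  7.00371373e-01]), 'tau': array([ 7.54834805e-01, -3.50851786e+01,  2.86288387e+01,  6.75043568e+00,
       -1.38832230e-02, -2.79739648e-01]), 'tool_pos': array([ 0.50110197, -0.10064411,  0.24810264]), 'orientation': array([ 1.79995385e+02, -6.09599771e-02, -1.72098860e+02]), 'force': array([-0.75622015,  0.71221811,  0.1273264 ]), 'moment': array([-0.00262611,  0.04353328,  0.01821954]), 'gripper_force': 0.0, 'opening': 0.0004259986132838672}
```

View pics/w1b.png

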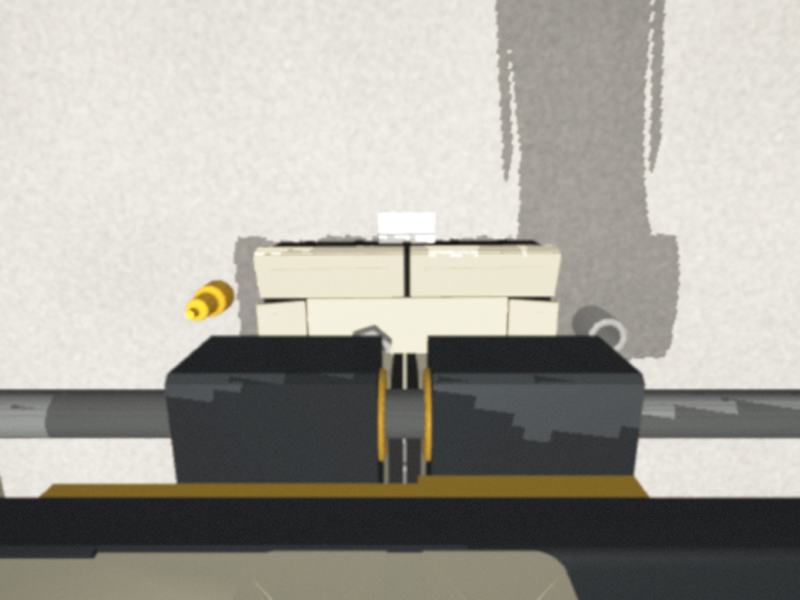

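The wrist view (800x600, up = towards the robot, left = case right) shows the near sections. The near panel corners are at (308,298) and (507,297), and the middle gap is at (407,297). The nut shows at (372,335), the nozzle at (210,300) and the socket at (607,332).

```bash
cat >> h.py <<'E'
from scipy.spatial.transform import Rotation as Ro
def wcam(p,r):
    c=ctrl.calibration("wrist");T=np.eye(4);T[:3,:3]=Ro.from_euler("xyz",r,degrees=True).as_matrix();T[:3,3]=p
    return c["K"],T@c["hand_eye"]
E
python3 - <<'E'
from h import *
w=np.load("w1.npz");K,T=wcam(w["p"],w["r"])
Q=[]
for u in [(308,298),(507,297),(407,297)]:
    Q.append(at_z(K,T,np.array(u)*.7,.062)); print(Q[-1])
d=Q[1]-Q[0]; print(np.linalg.norm(d),"yaw",np.degrees(np.arctan2(-d[0],d[1])))
y=np.arctan2(-d[0],d[1]); print("centre",((Q[0]+Q[1])/2)[:2]+.035*np.array([np.cos(y),np.sin(y)]))
z=[0,0,0]
# triangulated height check top cam with near-panel corners
Kt,Tt=cam("top")
for pw,pt in [((308,298),(455,405)),((507,297),(232,432))]:
    o1,d1=ray(K,T,np.array(pw)*.7);o2,d2=ray(Kt,Tt,np.array(pt)/6+[264.6,139.6])
    s=np.linalg.lstsq(np.c_[d1,-d2],o2-o1,rcond=None)[0];print((o1+d1*s[0]+o2+d2*s[1])/2)
E
```

```text
[ 0.52301725 -0.15898046  0.062     ]
[ 0.504906   -0.03355334  0.062     ]
[ 0.51367947 -0.09661843  0.062     ]
0.12672798326673818 yaw 8.216521214284139
centre [ 0.54860235 -0.0912649 ]
[ 0.52116039 -0.15844052  0.06851647]
[ 0.50381147 -0.03377694  0.06450222]
```

Centre ≈ (0.547, −0.092), yaw ≈ 8°, panel height ≈ 62–65 mm. I'll start with near_right.

Request:
apply_moves(
  targets=[
    {"travel":[3,-23,20],"roll":0,"jaw":0},
    {"travel":[3,-23,40],"roll":0,"jaw":0},
    {"travel":[0,0,40],"roll":0,"jaw":0},
    {"travel":[0,0,30],"roll":0,"jaw":0},
    {"travel":[0,0,15],"roll":0,"jaw":0},
    {"travel":[0,0,5],"roll":0,"jaw":0},
    {"travel":[0,0,4],"roll":0,"jaw":0},
    {"travel":[0,0,4],"roll":0,"jaw":0},
    {"travel":[0,0,3],"roll":0,"jaw":0},
    {"travel":[0,0,0],"roll":0,"jaw":0},
  ],
)

```text
clock: 3.35
tool_pos: [0.5018, -0.1477, 0.0883]
orientation: [-180.0, 0.1, -172.2]
force: [0.1, 0.0, -0.2]
opening: 0.0003
gripper_force: 0.0
```

Request:
apply_moves(
  targets=[
    {"travel":[0,0,2],"roll":0,"jaw":0},
    {"travel":[0,0,2],"roll":0,"jaw":0},
    {"travel":[0,0,0],"roll":0,"jaw":0},
  ],
)

```text
clock: 3.65
tool_pos: [0.502, -0.1475, 0.0843]
orientation: [-180.0, 0.1, -172.2]
force: [-1.3, -0.0, 5.0]
opening: 0.0004
gripper_force: 2.5
```

```bash
python3 - <<'E'
from h import *
im=ctrl.snapshot("side")[130:250,220:340,::-1]
cv2.imwrite("pics/s1.png",cv2.resize(im,(600,600),interpolation=cv2.INTER_CUBIC))
E
```

```text
(no output)
```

View pics/s1.png

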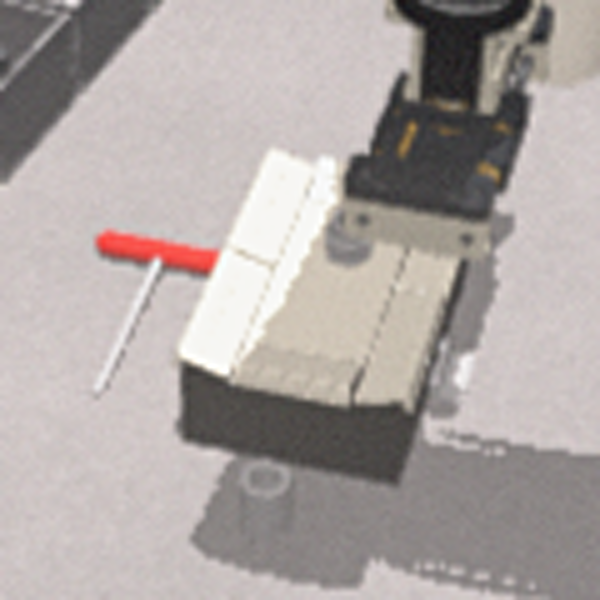

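The gripper stands over near_right with 5 N of contact, and the nut is still upright beside it. I'll press a little further.

Request:
apply_moves(
  targets=[
    {"travel":[0,0,1],"roll":0,"jaw":0},
    {"travel":[0,0,0],"roll":0,"jaw":0},
  ],
)

```text
clock: 3.9
tool_pos: [0.502, -0.1476, 0.0841]
orientation: [-180.0, 0.1, -172.2]
force: [-4.6, 1.9, 14.9]
opening: 0.0004
gripper_force: 7.4
```

Request:
apply_moves(
  targets=[
    {"travel":[0,0,1],"roll":0,"jaw":0},
    {"travel":[0,0,0],"roll":0,"jaw":0},
  ],
)

```text
clock: 4.1
tool_pos: [0.502, -0.1476, 0.0839]
orientation: [-180.0, 0.1, -172.2]
force: [-7.8, 4.2, 23.8]
opening: 0.0003
gripper_force: 12.1
```

Hard stop at tip 62 mm, so it's shut. Next is near_left.

Request:
apply_moves(
  targets=[
    {"travel":[0,0,-25],"roll":0,"jaw":0},
    {"travel":[0,32,0],"roll":0,"jaw":0},
    {"travel":[0,32,0],"roll":0,"jaw":0},
    {"travel":[0,32,0],"roll":0,"jaw":0},
    {"travel":[0,0,10],"roll":0,"jaw":0},
    {"travel":[0,0,4],"roll":0,"jaw":0},
    {"travel":[0,0,4],"roll":0,"jaw":0},
    {"travel":[0,0,4],"roll":0,"jaw":0},
    {"travel":[0,0,2],"roll":0,"jaw":0},
    {"travel":[0,0,0],"roll":0,"jaw":0},
  ],
)

```text
clock: 5.1
tool_pos: [0.4886, -0.0531, 0.0839]
orientation: [-180.0, 0.0, -172.2]
force: [-8.9, 2.9, 23.4]
opening: 0.0003
gripper_force: 11.2
```

Request:
apply_moves(
  targets=[
    {"travel":[0,0,-25],"roll":0,"jaw":0},
    {"travel":[0,38,0],"roll":0,"jaw":0},
    {"travel":[-26,0,0],"roll":0,"jaw":0},
    {"travel":[-27,0,0],"roll":0,"jaw":0},
    {"travel":[0,0,10],"roll":0,"jaw":0},
    {"travel":[0,0,4],"roll":0,"jaw":0},
    {"travel":[0,0,4],"roll":0,"jaw":0},
    {"travel":[0,0,4],"roll":0,"jaw":0},
    {"travel":[0,0,2],"roll":0,"jaw":0},
    {"travel":[0,0,0],"roll":0,"jaw":0},
  ],
)

```text
clock: 6.1
tool_pos: [0.535, -0.0082, 0.0841]
orientation: [-180.0, -0.0, -172.2]
force: [-3.7, 0.8, 10.1]
opening: 0.0004
gripper_force: 4.9
```

Request:
apply_moves(
  targets=[
    {"travel":[0,0,-25],"roll":0,"jaw":0},
    {"travel":[-26,0,0],"roll":0,"jaw":0},
    {"travel":[-27,0,0],"roll":0,"jaw":0},
    {"travel":[0,-38,0],"roll":0,"jaw":0},
    {"travel":[0,0,10],"roll":0,"jaw":0},
    {"travel":[0,0,4],"roll":0,"jaw":0},
    {"travel":[0,0,4],"roll":0,"jaw":0},
    {"travel":[0,0,4],"roll":0,"jaw":0},
    {"travel":[0,0,2],"roll":0,"jaw":0},
    {"travel":[0,0,0],"roll":0,"jaw":0},
  ],
)

```text
clock: 7.1
tool_pos: [0.593, -0.0377, 0.0844]
orientation: [180.0, -0.0, -172.2]
force: [0.5, 0.6, 0.1]
opening: 0.0003
gripper_force: 0.0
```

Request:
apply_moves(
  targets=[
    {"travel":[0,0,1],"roll":0,"jaw":0},
    {"travel":[0,0,1],"roll":0,"jaw":0},
    {"travel":[0,0,0],"roll":0,"jaw":0},
  ],
)

```text
clock: 7.4
tool_pos: [0.5932, -0.0377, 0.0841]
orientation: [-180.0, 0.0, -172.2]
force: [-6.7, 1.8, 15.0]
opening: 0.0006
gripper_force: 7.5
```

Request:
apply_moves(
  targets=[
    {"travel":[0,0,-26],"roll":0,"jaw":0},
    {"travel":[0,-32,0],"roll":0,"jaw":0},
    {"travel":[0,-32,0],"roll":0,"jaw":0},
    {"travel":[0,-32,0],"roll":0,"jaw":0},
    {"travel":[0,0,10],"roll":0,"jaw":0},
    {"travel":[0,0,4],"roll":0,"jaw":0},
    {"travel":[0,0,4],"roll":0,"jaw":0},
    {"travel":[0,0,4],"roll":0,"jaw":0},
    {"travel":[0,0,4],"roll":0,"jaw":0},
    {"travel":[0,0,0],"roll":0,"jaw":0},
  ],
)

```text
clock: 8.4
tool_pos: [0.6068, -0.1323, 0.0841]
orientation: [-180.0, 0.0, -172.1]
force: [-4.0, 0.5, 13.9]
opening: 0.0004
gripper_force: 6.8
```

Request:
apply_moves(
  targets=[
    {"travel":[0,0,-26],"roll":0,"jaw":0},
    {"travel":[0,-38,0],"roll":0,"jaw":0},
    {"travel":[26,0,0],"roll":0,"jaw":0},
    {"travel":[27,0,0],"roll":0,"jaw":0},
    {"travel":[0,0,10],"roll":0,"jaw":0},
    {"travel":[0,0,4],"roll":0,"jaw":0},
    {"travel":[0,0,4],"roll":0,"jaw":0},
    {"travel":[0,0,4],"roll":0,"jaw":0},
    {"travel":[0,0,4],"roll":0,"jaw":0},
    {"travel":[0,0,0],"roll":0,"jaw":0},
  ],
)

```text
clock: 9.4
tool_pos: [0.5601, -0.1777, 0.084]
orientation: [-180.0, 0.0, -172.1]
force: [-4.4, 1.9, 15.9]
opening: 0.0003
gripper_force: 8.1
```

All six stopped hard at the same height. I'll retreat upwards and off to the right, then check.

Request:
apply_moves(
  targets=[
    {"travel":[0,0,-40],"roll":0,"jaw":0},
    {"travel":[0,0,-45],"roll":0,"jaw":0},
    {"travel":[0,0,-45],"roll":0,"jaw":0},
    {"travel":[0,0,-40],"roll":0,"jaw":0},
    {"travel":[35,-35,0],"roll":0,"jaw":0},
    {"travel":[35,-35,0],"roll":0,"jaw":0},
    {"travel":[30,-35,0],"roll":0,"jaw":0},
    {"travel":[0,-35,0],"roll":0,"jaw":0},
    {"travel":[0,-35,0],"roll":0,"jaw":0},
    {"travel":[0,-35,0],"roll":0,"jaw":0},
  ],
)

```text
clock: 10.4
tool_pos: [0.4891, -0.4009, 0.2523]
orientation: [180.0, 0.0, -172.2]
force: [1.1, 0.4, 0.2]
opening: 0.0004
gripper_force: 0.0
```

Request:
apply_moves(
  targets=[
    {"travel":[0,-35,0],"roll":0,"jaw":0},
    {"travel":[0,-35,0],"roll":0,"jaw":0},
    {"travel":[0,0,0],"roll":0,"jaw":0},
  ],
)

```text
clock: 10.7
tool_pos: [0.4985, -0.4723, 0.2504]
orientation: [180.0, -0.1, -172.3]
force: [-0.7, 0.1, -0.2]
opening: 0.0001
gripper_force: 0.0
```

```bash
python3 - <<'E'
from h import *
a=ctrl.snapshot("side")[130:250,220:340,::-1]
b=ctrl.snapshot("top")[140:240,265:385,::-1]
f=lambda i:cv2.resize(i,(400,400*i.shape[0]//i.shape[1]),interpolation=cv2.INTER_CUBIC)
a=f(a);b=f(b);b=cv2.copyMakeBorder(b,0,400-b.shape[0],0,0,cv2.BORDER_CONSTANT)
cv2.imwrite("pics/end.png",np.hstack([a,b]))
E
```

```text
(no output)
```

View pics/end.png

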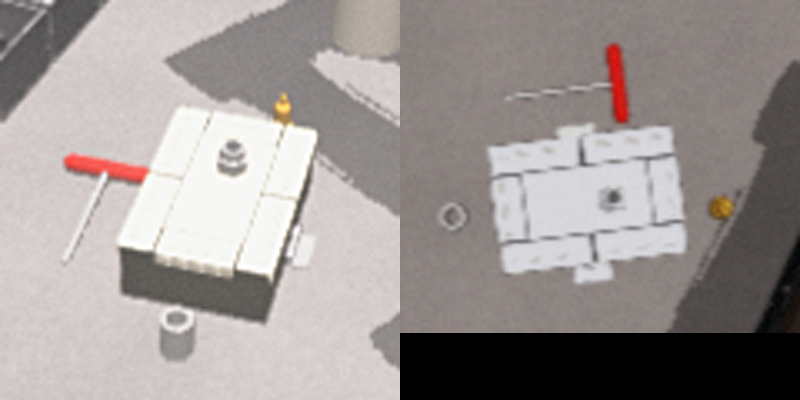

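The lid is now evenly shaded and flush all round: in the left view the lid's top edges lie in one plane. The nut stands at (233,157), and the nozzle, socket and hex key are where they were.

```bash
python3 -c "
from plant import ctrl
print(ctrl.close_job())"
```

```text
the job is handed in; nothing more can be done
None
```

I pressed all six rim sections down to the same hard stop, and the final pictures show the lid flush, with the nut still standing and the nozzle, socket and hex key where they were; the job is handed in, but no verdict came back.

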